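# Press the proud socket home on the ratchet dial press

## Robot

A 6-joint arm with a two-finger parallel gripper is mounted at the origin on the work surface. World frame = base frame: x ahead of the robot, y to its left, z up, the work surface at z = 0. Lengths are in mm, angles in rad, forces in N, time in s.
With the tool pointing down it reaches from about 400 to 925 mm from the base axis. Payload 12.5 kg.
Tool frame: the origin (TCP) lies at the very end of the fingers, on their centre line; the grasp point (between the pads) lies 19 mm behind it; x points along the fingers, y is the direction in which the jaws open and shut, and the axes are right-handed (so a half turn about x gives the same grasp; the last joint's range is limited). The gripper opens to 95 mm and grips with 3 to 60 N. Pads are 20 mm wide; open, the fingers measure 119 mm over their backs; the gripper's body (75 mm by 180 mm) begins 59 mm behind the grasp point.
Start: joints at [-1.247, 0.491, 1.559, -0, 1.092, -0.106], TCP at [260.455, -568.166, 193.561] pointing down, gripper open.
Joint ranges: [-3.1, 3.1], [-0.84, 2.19], [0.05, 2.79], [-1.13, 4.28], [0.06, 2.93], [-2.69, 2.69]. Speed limits (rad/s): [2.22, 2.22, 2.79, 3.14, 3.14, 3.14].

## Interface

Orientations are given as a unit quaternion [x, y, z, w].
In Python, from plant import observe, eyes, arm gives the robot as it stands.
- The arm moves only by the tool carry_out, never from a script. Its argument "rows" is a list of rows, each a list of 3 entries, a list of its own where there are three numbers: the gripper command: -1 is fully open, 1 is shut, values between are in proportion, then the shift along the world's x, y, z in cm, then the turn about the world's z in degrees. In form: [[fingers, [tx, ty, tz], yaw], ...]. A call has 1 to 12 rows; each row is the pose to reach, as a shift and turn from the pose commanded when the call began; what a row does not reach only later rows make up. A row lasts 1/12 s, in which the tool goes at most 41.7 mm and 7.16 degrees, less where a joint would pass 70% of its speed; a pose out of reach is approached as far as the arm can. A call with a gripper value outside its range is refused whole. The fingers move at their own pace and stop on an object; "force" is the grip in N (left out, the last holds). Time passes only in rows, so rows that repeat a pose let the fingers close. It gives the time, the measured TCP pose, the force and the opening at its end, in the units of the state.
- observe(): the state, without advancing time (a new reading comes with each control period).
- eyes.capture(name): name is "scene" or "top" or "wrist"; returns (picture, depth): 400x640x3 uint8, red, green, blue; 400x640 float32, mm along the optical axis (not along the pixel's ray), 0 where there is no reading.
- eyes.calibration(name): a dict with "camera_matrix" (3x3 intrinsics, pixels), "T" (4x4, takes a point from camera to world coordinates). Camera axes: x right, y down, z forward; pixel columns grow to the right and rows downward; lengths in mm; the calibration is good to about 2 mm. A picture is of the moment at which its call begins: read the wrist's pose just before it. calibration takes no time and is no camera call; for the wrist camera it gives the pose at the moment of the call.
- arm.job_done(): hands the job in, once; it reports no verdict.
The state is a dict: "time_s": time; "joint_positions": joint angles; "dq": joint speeds; "joint_efforts": joint torques, N m; "tcp_pos": TCP position; "eef_rot": TCP orientation; "force": force on the tool from outside, world axes, zero at the start; "ft_torque": the same for the moment, N m; "gripper_width": finger opening in mm.
Only numpy, scipy, OpenCV 4.12 (cv2) and the standard library are available. Lean on these libraries where they do the work, as an engineer would, in place of code of your own. Each camera call takes 0.05 s, during which the arm holds its last target.

## Task

The red socket on the dial press still stands proud of its plate. Turn the dial by its black rim knobs until the red socket is centred under the ram, then pump the red-ball ratchet handle in strokes until the socket is pressed fully home; stop as soon as the handle goes firm, without forcing it. Let the handle back up and leave the ram down on the socket. Work the press by its knobs and handle only (no pushing on the ram or the sockets, and do not bring the ram down on a black one), and leave the other things on the bench where they are.

Things in the scene. Friction and masses are not known exactly. Their poses are not given: they have to be found in the camera images.
- press: Bench dial press with green cast base (300 x 300 x 20 mm), steel column and green head. Origin on the table straight below the ram; its x points from the front to the back (column 100 mm behind the ram), its y to the left, z up. Stands fixed, turned up to 0.25 rad either way. In this frame the head takes up y -60 to 31 mm, x from -25 mm backwards, from 118 mm above the table upwards.
- dial (a joint): Angle of the round aluminium dial (232 mm across, top 40 mm above the table), rad. 0: the red socket is exactly under the ram. Grows anticlockwise seen from above. The dial turns freely without end, no catch; friction about 3 N at a turning knob; it stays where it is left. The start is between -2.2 and -0.7.
- dial_centre (a point): Axis of the dial at its top face; lies 28 mm in front of the ram and 75 mm to its left (press frame -28, 75, 40 mm). Four white nests with one socket each stand on the dial 80 mm from it.
- turn_knob0 (a point): One of four upright black turning knobs on the dial's rim, round, 16 mm across, from 40 to 80 mm above the table, 103 mm from the dial's axis, midway between two nests. The point lies on the knob's axis 65 mm above the table. This one is 45 degrees anticlockwise of the red socket.
- turn_knob1 (a point): One of four upright black turning knobs on the dial's rim, round, 16 mm across, from 40 to 80 mm above the table, 103 mm from the dial's axis, midway between two nests. The point lies on the knob's axis 65 mm above the table. This one is 135 degrees anticlockwise of the red socket.
- turn_knob2 (a point): One of four upright black turning knobs on the dial's rim, round, 16 mm across, from 40 to 80 mm above the table, 103 mm from the dial's axis, midway between two nests. The point lies on the knob's axis 65 mm above the table. This one is 225 degrees anticlockwise of the red socket.
- turn_knob3 (a point): One of four upright black turning knobs on the dial's rim, round, 16 mm across, from 40 to 80 mm above the table, 103 mm from the dial's axis, midway between two nests. The point lies on the knob's axis 65 mm above the table. This one is 315 degrees anticlockwise of the red socket.
- red_socket: The red press-in socket, head 20 mm across and 8 mm high on a brass barrel; it stands 6 to 9 mm proud of its plate on the dial and goes straight down under about 40 N until its head lies flat on the plate. The three others, black, are home already.
- red_top (a point): Centre of the red socket's top face. Height above the table 73 to 76 mm at the start, 67 mm when fully home (as the black ones).
- black_sockets: The three black sockets on the dial, same size, already home (tops 67 mm above the table). Origin on the dial's axis at table height.
- ram: Square steel ram, 20 mm, with a round foot 28 mm across, sliding straight down in the head; 16 mm per rad of handle while the ratchet drives (5.6 mm for each tooth; nothing on the way back up). Stays where it is by friction. Origin on its axis.
- ram_foot (a point): Centre of the ram foot's underside; at the start 86 to 98 mm above the table, as the head is clamped higher or lower on the column (column top 320 mm, ram top up to 300 mm above the table).
- lever (a joint): Angle of the pump handle, rad. 0: at rest, up, 30 degrees above level, pointing to the front of the press. Grows as it is pulled down; lower stop at 0.56. A spring brings it back (2 to 4 N at the ball). One tooth of the ratchet is 0.35 rad: each stroke to near the stop and back up near 0 takes the next tooth. Pulling takes 3 to 9 N at the ball; once the socket is home it goes firm, about 0.7 N more per mm. 24 N there would spoil the socket.
- lever_pivot (a point): Point on the pivot axis of the handle, in the plane in which the ball swings (the vertical plane along the press's x, 67 mm right of the ram). The axis runs along the press's y; the ball swings on a radius of 170 mm about it.
- knob (a point): Centre of the red ball, 30 mm across, at the end of the steel handle bar (12 mm thick).
- parts_tray: small open steel tray, 85 x 60 x 24 mm, holding a few spare sockets, just right of the press foot; loose; origin under its centre
- jack_panel: black instrument case lying with its silver front panel and two rows of jacks upwards, 50 x 200 x 43 mm; loose; origin under its centre
- pliers: side cutters with one red and one blue handle, 190 mm long, lying flat; loose; origin on the table near the joint
- tub: clear round plastic tub, 116 mm across, 75 mm high, with orange and grey bits; loose; origin under its centre
- bottle: drink bottle with red cap, 64 mm across, 215 mm high; loose; origin under its centre
- juice_carton: gable-top drink carton, 70 x 70 x 216 mm; loose; origin under its centre
- blue_bin: blue open parts bin, 150 x 100 x 65 mm; loose; origin under its centre

How it is judged (in metres and radians):
On the way, in this order (a step that is already met when the one before it is completed fails the run):
1. the red socket is turned in under the ram and the dial is at rest (horizontal distance between red_top and ram_foot below 0.006 m and velocity of joint dial between -0.05 and 0.05 rad/s), for 0.2 s.
2. the ram has pressed the red socket fully home (horizontal distance between red_top and ram_foot below 0.006 m and z of red_top in the frame of press below 0.0678 m and contact force between ram and red_socket above 30 N).
At the end, for the whole second after the job is handed in: The red socket is fully home (top within 0.8 mm of 67 mm above the press's underside) and centred under the ram within 6 mm, the ram is left down on it (within 2 mm), the dial is at rest and the handle is back up (within 0.08 rad of its rest) (all of step 1 and z of red_top in the frame of press below 0.0678 m and z of ram_foot in the frame of red_top below 0.002 m and value of joint lever below 0.08 rad); the robot touches nothing.
It fails at once if the handle is forced and the socket spoilt: the ram presses it with more than 220 N (about 24 N at the ball) (contact force between ram and red_socket above 220 N).
It fails at once if the ram is brought down on a black socket (contact force between ram and black_sockets above 5 N).
It fails at once if the robot pushes on the ram or a socket (over 5 N) (contact force between any of the fingers, the arm and ram above 5 N or contact force between any of the fingers, the arm and red_socket above 5 N or contact force between any of the fingers, the arm and black_sockets above 5 N).
It fails at once if a bystander is moved by more than 30 mm (distance of any of parts_tray, jack_panel, pliers, tub, bottle, juice_carton, blue_bin from where it was at the start of the episode above 0.03 m).
It also fails if it takes over 64 s, if anything falls off the work surface, if the arm or the gripper's body presses on something with over 40 N, if the wrist force passes 120 N, or if a joint passes its speed limit or range.

## Working session

There is one attempt and no reset: what is moved stays moved. The work goes in short steps, Python scripts to look and compute and a tool call to move; the robot and the scene stay as the last step left them, time stands still between calls to the robot, and variables do not carry over. Pictures are saved under pics/ and viewed, and the job is handed in when it is done.

Besides the shell and the picture viewer there is one more tool, called after "Request:" in YAML: its name, and indented under it one key for each argument. carry_out: Moves the arm, as the interface text tells. Its arguments: {"type":"object","properties":{"rows":{"type":"array","items":{"type":"array"}},"force":{"type":"number"}},"required":["rows"]}

```bash
ls; mkdir -p pics; python3 - <<'E'
from plant import observe, eyes, arm
import cv2, numpy as np
print(observe())
for n in ["scene","top","wrist"]:
    p,d=eyes.capture(n); cv2.imwrite(f"pics/{n}0.png",p[:,:,::-1]); np.save(f"{n}0.npy",d)
    c=eyes.calibration(n); print(n,np.round(c["camera_matrix"],1).tolist(),np.round(c["T"],3).tolist())
E
```

```text
pics
{'time_s': 0.0, 'joint_positions': array([-1.24659583e+00,  4.91548974e-01,  1.55945049e+00, -9.87123270e-06,
        1.09169357e+00, -1.05569358e-01]), 'dq': array([ 2.12786976e-05, -1.86608289e-04, -1.08095733e-03,  1.07456743e-04,
       -8.11544356e-04,  5.29460616e-04]), 'joint_efforts': array([ 4.32770103e-03, -6.12636209e+01, -2.58183557e+01,  6.94552856e-02,
        4.82348702e-02, -1.18671992e-04]), 'tcp_pos': array([ 260.36388908, -567.89326515,  192.96797815]), 'eef_rot': array([-0.69079802, -0.15116785,  0.69088906, -0.15039508]), 'force': array([-0.35213947, -0.57997084, -0.96086743]), 'ft_torque': array([-0.02620503,  0.0061972 ,  0.0562776 ]), 'gripper_width': 95.16915161470364}
scene [[467.9, 0.0, 315.7], [0.0, 467.9, 198.7], [0.0, 0.0, 1.0]] [[0.99, -0.11, 0.087, 369.137], [-0.14, -0.835, 0.532, -935.054], [0.014, -0.538, -0.843, 1561.646], [0.0, 0.0, 0.0, 1.0]]
top [[400.4, 0.0, 320.0], [0.0, 400.4, 196.0], [0.0, 0.0, 1.0]] [[0.017, -0.996, 0.089, 394.55], [-1.0, -0.017, 0.004, -76.716], [-0.002, -0.089, -0.996, 1569.31], [0.0, 0.0, 0.0, 1.0]]
wrist [[302.8, 0.0, 322.4], [0.0, 302.8, 200.6], [0.0, 0.0, 1.0]] [[0.417, -0.875, -0.247, 327.746], [-0.909, -0.402, -0.112, -536.112], [-0.001, 0.271, -0.962, 383.604], [0.0, 0.0, 0.0, 1.0]]
```

View pics/scene0.png

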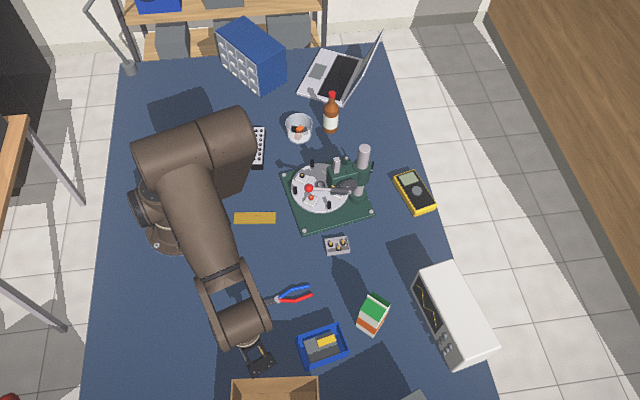

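View pics/top0.png

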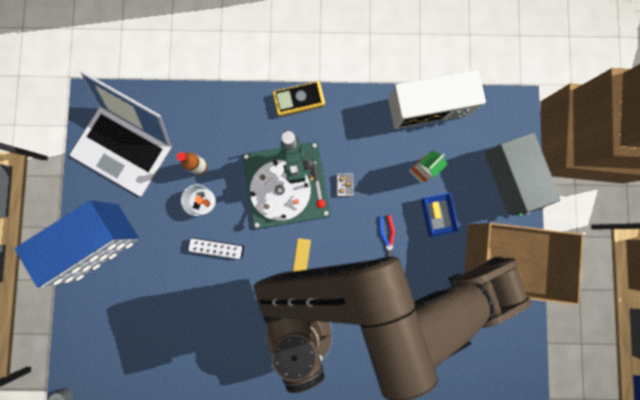

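View pics/wrist0.png

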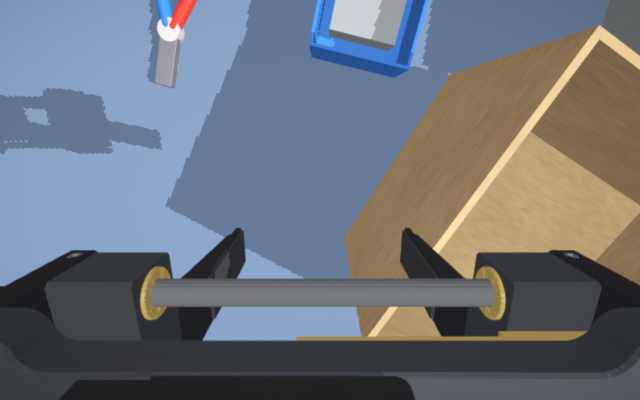

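The scene shows the press at about (325,190) px and in the top view at about (285,185); its handle ball is red at top px (321,203). I'll enlarge both.

```bash
python3 - <<'E'
import cv2
a=cv2.imread("pics/scene0.png")[130:250,265:390]; cv2.imwrite("pics/sc.png",cv2.resize(a,None,fx=6,fy=5.0*6/5,interpolation=cv2.INTER_CUBIC)[:, :750][:600*2][:])
im=cv2.resize(a,(625,600),interpolation=cv2.INTER_CUBIC);cv2.imwrite("pics/sc.png",im)
b=cv2.imread("pics/top0.png")[120:240,230:370]; cv2.imwrite("pics/tc.png",cv2.resize(b,(700,600),interpolation=cv2.INTER_CUBIC))
E
```

```text
(no output)
```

View pics/sc.png

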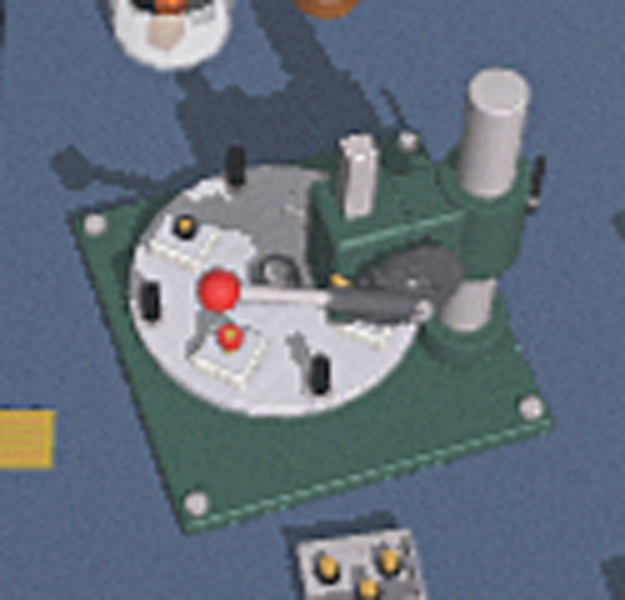

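View pics/tc.png

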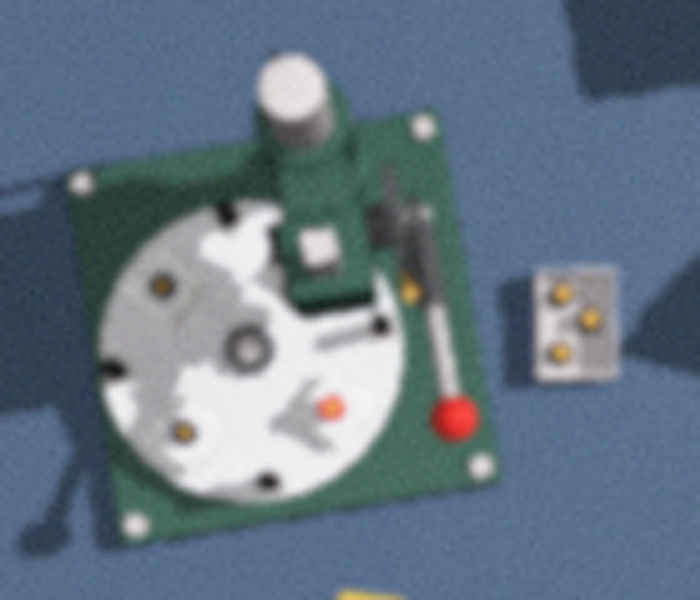

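```bash
cat > h.py <<'E'
from plant import observe, eyes, arm
import cv2, numpy as np
from scipy.optimize import least_squares
from scipy.spatial.transform import Rotation as R
def P(cal): return np.array(cal["camera_matrix"]),np.array(cal["T"])
def proj(cal,X):
    K,T=P(cal); X=np.atleast_2d(X); c=(X-T[:3,3])@T[:3,:3]; u=c@K.T; return u[:,:2]/u[:,2:]
def ray_at_z(cal,uv,z):
    K,T=P(cal); d=T[:3,:3]@np.linalg.solve(K,[uv[0],uv[1],1]); o=T[:3,3]; return o+d*(z-o[2])/d[2]
def tri(obs): # [(cal,uv)]
    A=np.zeros((3,3));b=np.zeros(3)
    for c,uv in obs:
        K,T=P(c); d=T[:3,:3]@np.linalg.solve(K,[uv[0],uv[1],1]); d/=np.linalg.norm(d); M=np.eye(3)-np.outer(d,d); A+=M;b+=M@T[:3,3]
    return np.linalg.solve(A,b)
E
cat > f1.py <<'E'
from h import *
S=eyes.calibration("scene");T=eyes.calibration("top")
s=lambda x,y:(265+x/5-.4,130+y/5-.4); t=lambda x,y:(230+x/5-.4,120+y/5-.4)
pts={"ball":(s(219,292),t(455,418)),"hub":(s(278,268),t(249,348)),"coltop":(s(498,92),t(292,86)),
"red":(s(229,333),t(331,407)),"bFL":(s(95,223),t(135,525)),"bFR":(s(197,502),t(481,466)),"bBR":(s(531,407),t(423,127)),
"kA(2)":(s(149,288),t(112,367)),"kB(3)":(s(320,360),t(266,481)),"kC(1)":(s(236,152),t(228,208)),"ramtop":(s(358,145),t(320,247)),"pivot?":(s(423,310),t(424,214)),
"bBL":(None,t(82,183))}
for k,(a,b) in pts.items():
    if a is None: print(k,ray_at_z(T,b,25).round(1)); continue
    X=tri([(S,a),(T,b)]); print(k,X.round(1),"err",(proj(S,X)[0]-a).round(1),(proj(T,X)[0]-b).round(1))
E
python3 f1.py; python3 -c "
from h import *
o=observe();print(R.from_quat(o['eef_rot']).as_matrix().round(3))"
```

```text
ball [485.8 -74.  268.6] err [ 0.5 -0.1] [-0.   0.5]
hub [552.5  83.9  56. ] err [ 0.2 -0. ] [-0.   0.2]
coltop [692.3  33.5 314.6] err [ 0.7 -0.2] [-0.   0.7]
red [506.3  19.6  70.7] err [ 0.5 -0.1] [-0.   0.6]
bFL [417.  172.5  18.1] err [ 0.3 -0. ] [-0.   0.3]
bFR [466.7 -94.3  19.8] err [ 0.5 -0.1] [-0.   0.5]
bBR [732.8 -44.4  17.9] err [ 0.5 -0.1] [-0.   0.5]
kA(2) [ 507.7  216.9 -139. ] err [10.6 -2.5] [ 0.8 11.2]
kB(3) [520.   66.1 -40.4] err [-16.   -0.5] [  3.3 -15.8]
kC(1) [570.6  73.7 242.3] err [15.3 -4.7] [ 1.6 17. ]
ramtop [592.6  14.5 296.4] err [ 0.5 -0.1] [-0.   0.5]
pivot? [635.  -49.6 181. ] err [ 0.5 -0.1] [-0.   0.5]
bBL [684.1 221.2  25. ]
[[-0.     0.417 -0.909]
 [ 0.001 -0.909 -0.417]
 [-1.    -0.001 -0.   ]]
```

```bash
cat > f2.py <<'E'
from h import *
S=eyes.calibration("scene");T=eyes.calibration("top")
s=lambda x,y:(265+x/5-.4,130+y/5-.4); t=lambda x,y:(230+x/5-.4,120+y/5-.4)
O={"ball":(s(219,292),t(455,418)),"hub":(s(278,268),t(249,348)),"col":(s(498,92),t(292,86)),
"red":(s(229,333),t(331,407)),"bFL":(s(95,223),t(135,525)),"bFR":(s(197,502),t(481,466)),"bBR":(s(531,407),t(423,127)),"bBL":(None,t(82,183)),
"k2":(s(237,152),t(112,367)),"k3":(s(148,288),t(266,481)),"k0":(s(321,362),t(381,323)),"k1":(None,t(228,209)),"ram":(s(358,145),t(320,247))}
def model(p):
    x,y,a,th,bx,by,hb,zt,ct,hub,red=p[:11]
    r0=np.arctan2(-75,28)
    pf={"hub":(-28,75,hub),"ram":(0,0,zt),"col":(100,0,ct),"red":(-28+80*np.cos(r0+th),75+80*np.sin(r0+th),red)}
    for i in range(4):
        q=r0+th+np.pi/4+i*np.pi/2; pf[f"k{i}"]=(-28+103*np.cos(q),75+103*np.sin(q),80)
    for n,sx,sy in(("bFL",-1,1),("bFR",-1,-1),("bBR",1,-1),("bBL",1,1)): pf[n]=(bx+sx*hb,by+sy*hb,p[11])
    c,sn=np.cos(a),np.sin(a)
    w={k:np.array([x+c*v[0]-sn*v[1],y+sn*v[0]+c*v[1],v[2]]) for k,v in pf.items()}
    w["ball"]=p[12:15]
    return w
def res(p):
    w=model(p);r=[]
    for k,(a,b) in O.items():
        for c,u in((S,a),(T,b)):
            if u is not None: r+=list(proj(c,w[k])[0]-u)
    return r
p0=[590,15,.185,-1,0,40,135,296,315,56,72,22,486,-74,268]
f=least_squares(res,p0,loss="soft_l1");p=f.x
print(p.round(3));w=model(p)
for k,(a,b) in O.items(): print(k,w[k].round(1),*[(proj(c,w[k])[0]-u).round(1) if u is not None else None for c,u in((S,a),(T,b))])
a=p[2];Rm=np.array([[np.cos(a),np.sin(a)],[-np.sin(a),np.cos(a)]])
print("ball press",Rm@(p[12:14]-p[:2]),"pivot?",Rm@(np.array([635,-49.6])-p[:2]))
E
python3 f2.py
```

```text
[ 5.93247e+02  1.43000e+01  1.83000e-01 -1.15300e+00 -8.60500e+00
  5.21970e+01  1.35603e+02  2.96367e+02  3.16275e+02  5.78420e+01
  7.43560e+01  1.84730e+01  4.85853e+02 -7.40030e+01  2.68551e+02]
ball [485.9 -74.  268.6] [ 0.5 -0.1] [-0.   0.5]
hub [552.1  83.   57.8] [ 0.2 -0.1] [0.2 0.3]
col [691.6  32.5 316.3] [ 0.6 -0.2] [0.2 0.9]
red [506.1  17.5  74.4] [ 0.6 -0.1] [0.5 0.6]
bFL [417.3 172.7  18.5] [ 0.4 -0.1] [-0.1  0.3]
bFR [466.6 -94.   18.5] [0.5 0.1] [-0.1  0.5]
bBR [733.3 -44.6  18.5] [ 0.6 -0.1] [0.  0.3]
bBL [683.9 222.1  18.5] None [0.1 0.4]
k2 [534.3 184.4  80. ] [ 0.4 -0.5] [-0.3  0.1]
k3 [450.6  65.2  80. ] [ 0.7 -0.7] [0.2 0.3]
k0 [569.8 -18.5  80. ] [ 0.3 -0.6] [0.4 0.4]
k1 [653.5 100.7  80. ] None [-0.2  0.6]
ram [593.2  14.3 296.4] [ 0.6 -0. ] [0.1 0.3]
ball press [-121.67321092  -67.27983878] pivot? [ 29.42436849 -70.43202983]
```

The joint fit closes to under 1 px: press yaw 0.183, ram at (593, 14), dial −1.15 rad, ball at (486, −74, 269). This agrees with the text (ball y −67, knob radius). I'll turn the dial by knob 2, currently at (534, 184), because it has a clear path on the left/front side.

Request:
carry_out:
  rows:
    - [-1,[1,2,4],0]
    - [-1,[2,4,8],7]
    - [-1,[3,6,12],14]
    - [-1,[4,8,15],21]
    - [-1,[6,12,15],28]
    - [-1,[8,16,15],35]
    - [-1,[10,20,15],42]
    - [-1,[12,24,15],49]
    - [-1,[14,28,15],56]
    - [-1,[16,32,15],63]
    - [-1,[17.5,36,15],70]
    - [-1,[18,40,15],75]
  force: 15

```text
time_s: 1.15
tcp_pos: [436.2, -188.2, 343.3]
eef_rot: [0.455, 0.542, -0.454, 0.542]
force: [0.2, -0.8, 0.2]
gripper_width: 95.3
```

Request:
carry_out:
  rows:
    - [-1,[0,4,0],0]
    - [-1,[0,8,0],0]
    - [-1,[0,12,0],0]
    - [-1,[0,16,0],0]
    - [-1,[0,20,0],0]
    - [-1,[0,24,0],0]
    - [-1,[1,28,-1],0]
    - [-1,[3,31,-4],0]
    - [-1,[5,33,-7],0]
    - [-1,[7,34.5,-10],0]
    - [-1,[9.4,35.2,-13],0]
    - [-1,[9.4,35.2,-14],0]

```text
time_s: 2.15
tcp_pos: [530.7, 163.3, 198.3]
eef_rot: [0.455, 0.542, -0.457, 0.539]
force: [-1.7, -0.2, 0.0]
gripper_width: 95.1
```

```bash
python3 - <<'E'
from h import *
o=observe();print(o['tcp_pos'],o['joint_positions'].round(2),R.from_quat(o['eef_rot']).as_matrix()[:,1].round(3))
c=eyes.calibration("wrist")
p,d=eyes.capture("wrist"); cv2.imwrite("pics/w1.png",p[:,:,::-1])
import pickle; pickle.dump((c,d),open("w1.pkl","wb"))
for n,X in dict(k2=(534.3,184.4,80),tcpdown=(534.3,184.4,40)).items(): print(n,proj(c,X).round(1))
E
```

```text
[530.73596752 163.27813675 198.32930037] [0.18 0.39 1.72 0.   1.04 0.01] [ 0.986  0.169 -0.005]
k2 [[332.  172.5]]
tcpdown [[331.2 166.3]]
```

View pics/w1.png

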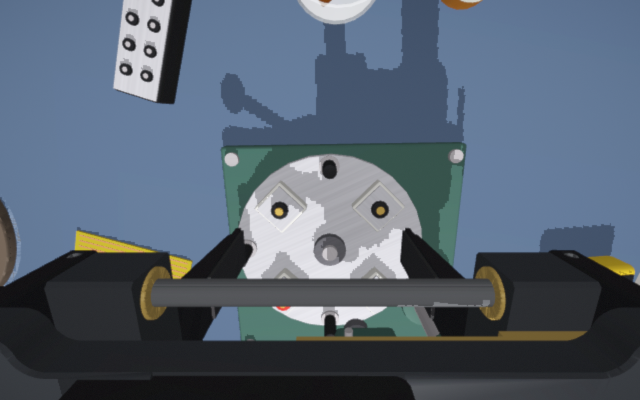

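The wrist view shows the knob-2 blob at about (329,158–180) px, matching the prediction of (332,172) for its top. I'll descend around it with the fingers half open.

Request:
carry_out:
  rows:
    - [0,[0,0,0],0]
    - [0,[0,0,0],0]
    - [0,[0,0,-3],0]
    - [0,[0,0,-6],0]
    - [0,[0,0,-9],0]
    - [0,[0,0,-11],0]
    - [0,[0,0,-11],0]
    - [0,[0,0,-11],0]

```text
time_s: 2.87
tcp_pos: [529.7, 161.7, 95.1]
eef_rot: [0.457, 0.54, -0.456, 0.54]
force: [0.3, 0.9, 0.4]
gripper_width: 49.0
```

```bash
python3 - <<'E'
from h import *
o=observe();print(o['tcp_pos'],o['force'].round(1),o['gripper_width'])
c=eyes.calibration("wrist")
p,d=eyes.capture("wrist"); cv2.imwrite("pics/w2.png",cv2.resize(p[60:360,170:490,::-1],None,fx=2,fy=2))
print((2*(proj(c,[(534.3,184.4,80),(534.3,184.4,40)])-[170,60])).round(1))
E
```

```text
[529.69234605 161.73342562  95.09774053] [0.3 0.9 0.4] 48.9664782137423
[[334.7 274.4]
 [330.1 249.4]]
```

View pics/w2.png

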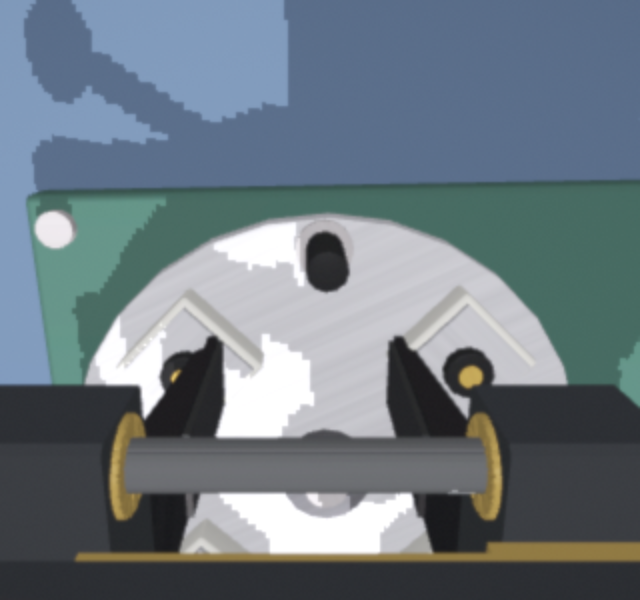

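Request:
carry_out:
  rows:
    - [0,[0.3,2.3,0],0]
    - [0,[0.3,2.3,0],0]
    - [0,[0.3,2.3,-2],0]
    - [0,[0.3,2.3,-4],0]
    - [0,[0.3,2.3,-4],0]
    - [1,[0.3,2.3,-4],0]
    - [1,[0.3,2.3,-4],0]
    - [1,[0.3,2.3,-4],0]
    - [1,[0.3,2.3,-4],0]
    - [1,[0.3,2.3,-4],0]
    - [1,[0.3,2.3,-4],0]
    - [1,[0.3,2.3,-4],0]
  force: 12

```text
time_s: 3.92
tcp_pos: [532.9, 185.1, 54.2]
eef_rot: [0.457, 0.54, -0.456, 0.541]
force: [0.3, -0.6, 6.0]
gripper_width: 15.2
```

```bash
python3 - <<'E'
from h import *
o=observe();print(o['tcp_pos'],o['force'].round(1),o['gripper_width'])
p0=o['tcp_pos'][:2]; c=np.array([552.1,83.0])
a0=np.degrees(np.arctan2(*(p0-c)[::-1])); print("ang",a0,"rad",np.hypot(*(p0-c)))
aT=10.5+np.degrees(np.arctan2(-75,28))+225; print("target ang",aT)
E
```

```text
[532.94114232 185.08489934  54.18472444] [ 0.3 -0.6  6. ] 15.168034387550716
ang 100.62938142388535 rad 103.86716757860384
target ang 165.9722795197419
```

```bash
python3 - <<'E'
import numpy as np
c=np.array([552.1,83.0]);p0=np.array([532.9,185.1]);
for k in [3,9,16,23,30,37,44,51,58,62.5,65.3]:
    r=103.9+(103-103.9)*k/65.3
    t=np.radians(100.63+k); q=c+r*np.array([np.cos(t),np.sin(t)])-p0; print(k,(q/10).round(2))
E
```

```text
3 [-0.53 -0.12]
9 [-1.57 -0.44]
16 [-2.73 -0.94]
23 [-3.82 -1.59]
30 [-4.82 -2.36]
37 [-5.72 -3.24]
44 [-6.5  -4.23]
51 [-7.16 -5.31]
58 [-7.68 -6.45]
62.5 [-7.94 -7.22]
65.3 [-8.07 -7.71]
```

Request:
carry_out:
  rows:
    - [1,[-0.53,-0.12,0],3]
    - [1,[-1.57,-0.44,0],9]
    - [1,[-2.73,-0.94,0],16]
    - [1,[-3.82,-1.59,0],23]
    - [1,[-4.82,-2.36,0],30]
    - [1,[-5.72,-3.24,0],37]
    - [1,[-6.5,-4.23,0],44]
    - [1,[-7.16,-5.31,0],51]
    - [1,[-7.68,-6.45,0],58]
    - [1,[-7.94,-7.22,0],62]
    - [1,[-8.07,-7.71,0],65]
    - [1,[-8.07,-7.71,0],65]

```text
time_s: 4.92
tcp_pos: [451.3, 107.2, 54.1]
eef_rot: [0.093, 0.701, -0.094, 0.701]
force: [-3.8, -1.8, 9.6]
gripper_width: 15.1
```

```bash
python3 - <<'E'
from h import *
o=observe();print(o['tcp_pos'],o['force'].round(1),o['gripper_width'],np.abs(o['dq']).max())
for n in ["scene","top"]:
    p,d=eyes.capture(n); cv2.imwrite(f"pics/{n}3.png",p[:,:,::-1])
a=cv2.imread("pics/scene3.png")[130:250,265:390]; cv2.imwrite("pics/sc3.png",cv2.resize(a,(625,600),interpolation=cv2.INTER_CUBIC))
b=cv2.imread("pics/top3.png")[120:240,230:370]; cv2.imwrite("pics/tc3.png",cv2.resize(b,(700,600),interpolation=cv2.INTER_CUBIC))
o=observe();print(o['tcp_pos'])
p0=o['tcp_pos'][:2]; c=np.array([552.1,83.0])
print(np.degrees(np.arctan2(*(p0-c)[::-1])))
E
```

```text
[451.27681658 107.15187806  54.0871724 ] [-3.8 -1.8  9.6] 15.114827541476629 0.09854297384594371
[451.37091046 107.53081025  54.09203142]
166.31304478066875
```

View pics/tc3.png

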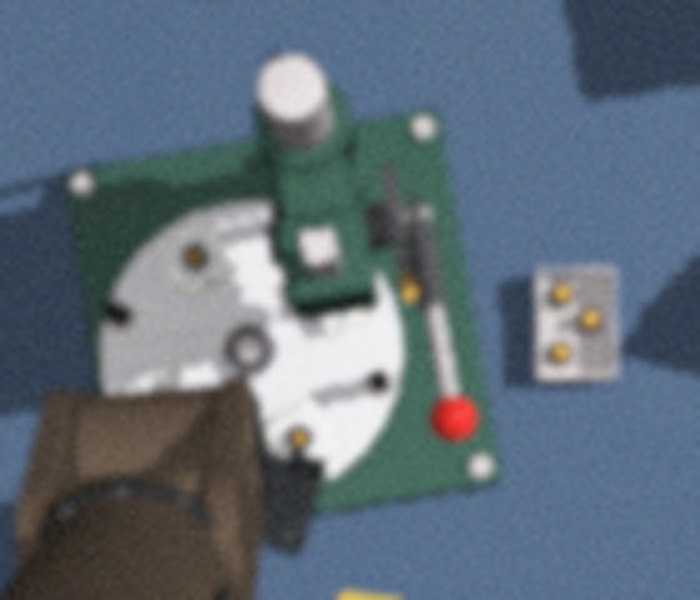

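View pics/sc3.png

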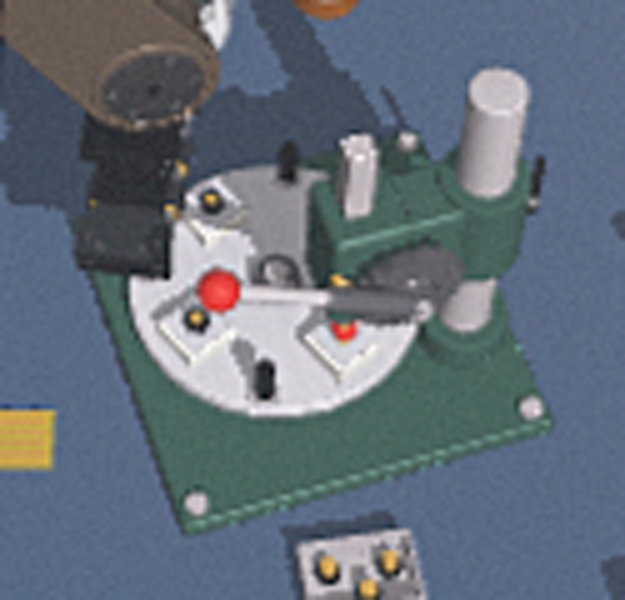

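```bash
cat > f3.py <<'E'
from f2 import *
import sys
print("-----")
x,y,a=p[:3]
def pw(v): c,sn=np.cos(a),np.sin(a); return np.array([x+c*v[0]-sn*v[1],y+sn*v[0]+c*v[1],v[2]])
dc=pw((-28,75,40))[:2]
off=np.mean([proj(S,w[k])[0]-O[k][0] for k in O if O[k][0]],0),np.mean([proj(T,w[k])[0]-O[k][1] for k in O],0)
def th(name,cal,uv,z,base):
    q=ray_at_z(cal,np.array(uv)+(off[0] if cal is S else off[1]),z)[:2]-dc
    t=np.arctan2(q[1],q[0])-a-np.arctan2(-75,28)-np.radians(base); t=(t+np.pi)%(2*np.pi)-np.pi
    print(name,"th",t.round(4),"r",np.hypot(*q).round(1))
E
cat > g.py <<'E'
from f3 import *
th("k3t",T,t(379,382),80,315);th("k3s",S,s(265,363),80,315)
th("k1t",T,t(117,313),80,135);th("k1s",S,s(289,148),80,135)
th("red s",S,s(344,330),74.4,0)
th("blk270 t",T,t(299,438),67,270);th("blk270 s",S,s(196,318),67,270);th("blk90+ t",T,t(194,257),67,90)
th("blk180 s",S,s(211,201),67,180)
E
python3 g.py | sed -n '/-----/,$p'
```

```text
-----
k3t th -0.0155 r 103.2
k3s th 0.01 r 101.4
k1t th 0.024 r 100.1
k1s th 0.006 r 101.7
red s th -0.0364 r 84.1
blk270 t th -0.014 r 79.5
blk270 s th 0.0228 r 81.2
blk90+ t th 0.0283 r 79.8
blk180 s th 0.0459 r 77.6
```

The dial angle reads 0 ± 0.03 rad from several features. I'll release, then look under the head from the left with the wrist camera.

Request:
carry_out:
  rows:
    - [0.3,[0,0,0],0]
    - [0,[0,0,0],0]
    - [0,[0,0,0],0]
    - [0,[0,0,0],0]
    - [0,[0,0,3],0]
    - [0,[0,0,6],0]
    - [0,[-0.5,2,8],-7]
    - [0,[-1,5,8],-14]
    - [0,[-1,6.5,8],-21]
    - [0,[-1,6.5,8],-28]
    - [0,[-1,6.5,8],-35]
    - [0,[-1,6.5,8],-42]

```text
time_s: 6.02
tcp_pos: [441.5, 173.3, 133.5]
eef_rot: [0.341, 0.619, -0.341, 0.619]
force: [-0.6, 0.8, 0.9]
gripper_width: 47.6
```

Request:
carry_out:
  rows:
    - [0,[0,0,0],-7]
    - [0,[0,0,0],-14]
    - [0,[0,0,0],-21]
    - [0,[0,0,0],-28]
    - [0,[0,0,0],-35]
    - [0,[0,0,0],-42]
    - [0,[0,0,-1],-49]
    - [0,[0,0,-2],-56]
    - [0,[0,0,-3],-63]
    - [0,[0,0,-4],-70]
    - [0,[0,0,-5],-77]
    - [0,[0,0,-6],-84]

```text
time_s: 7.02
tcp_pos: [441.6, 172.9, 73.0]
eef_rot: [-0.668, -0.232, 0.668, -0.232]
force: [-0.8, 0.5, -0.1]
gripper_width: 47.9
```

Request:
carry_out:
  rows:
    - [0,[0,0,0],-7]
    - [0,[0,0,0],-14]
    - [0,[0,0,0],-21]
    - [0,[0,0,0],-28]
    - [0,[0,0,0],-31]
    - [0,[0,0,0],-31]

```text
time_s: 7.52
tcp_pos: [441.6, 172.9, 73.4]
eef_rot: [-0.705, -0.046, 0.706, -0.046]
force: [-0.4, 0.6, -0.0]
gripper_width: 47.6
```

```bash
python3 - <<'E'
from h import *
o=observe();print(o['tcp_pos'],o['force'].round(1),o['gripper_width'],R.from_quat(o['eef_rot']).as_matrix()[:,1].round(3))
c=eyes.calibration("wrist")
p,d=eyes.capture("wrist"); cv2.imwrite("pics/w4.png",p[:,:,::-1])
import pickle; pickle.dump((c,d),open("w4.pkl","wb"))
print(proj(c,[(593.2,14.3,75),(593.2,14.3,94),(593.2,14.3,67)]).round(1))
E
```

```text
[441.62928148 172.93051128  73.43450991] [-0.4  0.6 -0. ] 47.645897139806294 [ 0.13  -0.991  0.   ]
[[645.   10.8]
 [684.7  -2. ]
 [630.7  15.4]]
```

View pics/w4.png

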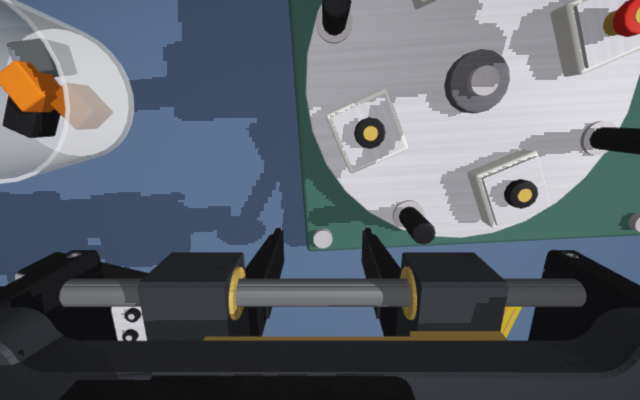

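The wrist view shows the hub at (486,80), black sockets at (370,132) and (521,195), and the red one cut off at the right edge (630,15). I'll shift a little for a full view.

Request:
carry_out:
  rows:
    - [0,[2,0,1],-2]
    - [0,[4,0,1],-4]
    - [0,[5,0,1],-4]
    - [0,[5,0,1],-4]
    - [0,[5,0,1],-4]

```text
time_s: 7.98
tcp_pos: [490.9, 172.7, 83.0]
eef_rot: [-0.706, -0.023, 0.707, -0.023]
force: [-1.0, -0.0, 0.6]
gripper_width: 47.7
```

```bash
python3 - <<'E'
from h import *
o=observe();print(o['tcp_pos'],o['force'].round(1),o['gripper_width'],np.abs(o['dq']).max().round(3))
c=eyes.calibration("wrist")
p,d=eyes.capture("wrist"); cv2.imwrite("pics/w5.png",p[:,:,::-1])
import pickle; pickle.dump((c,d),open("w5.pkl","wb"))
print(proj(c,[(593.2,14.3,75),(593.2,14.3,94),(593.2,14.3,67)]).round(1))
cv2.imwrite("pics/w5c.png",cv2.resize(p[0:150,440:640,::-1],None,fx=4,fy=4,interpolation=cv2.INTER_CUBIC))
E
```

```text
[490.94626509 172.70632118  82.98206754] [-1.  -0.   0.6] 47.67612995750393 0.024
[[591.1  85.7]
 [620.3  82.5]
 [580.4  86.8]]
```

View pics/w5.png

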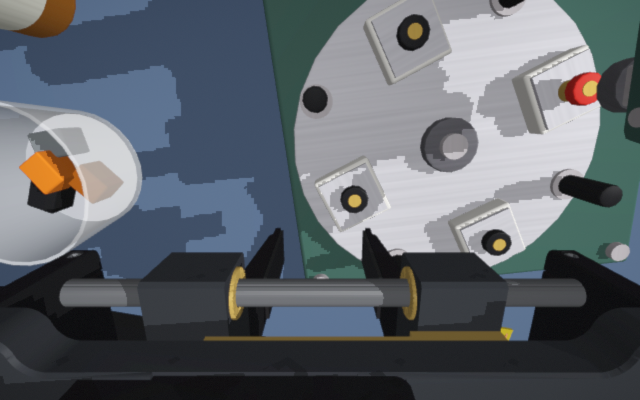

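View pics/w5c.png

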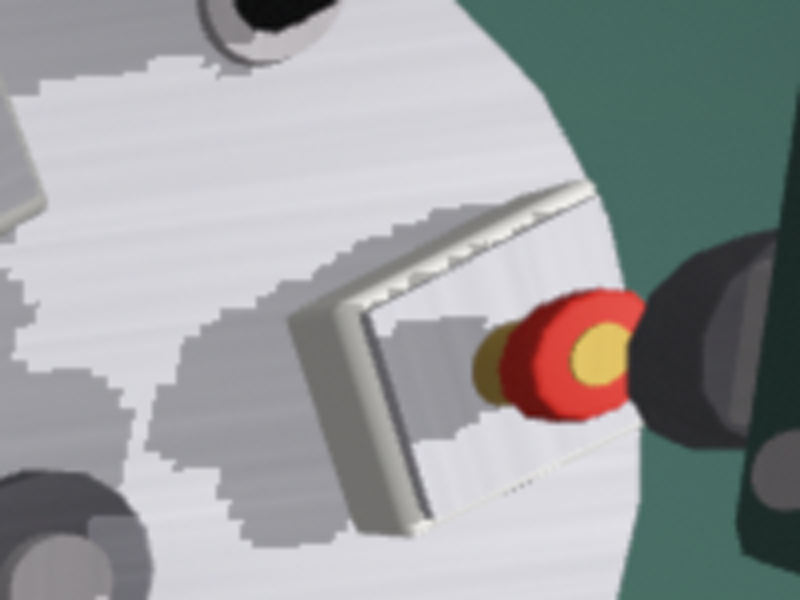

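The red top is at (590,88), the foot centre row is at about 85, and the offset between them matches the prediction to within 1 px, so the red socket is centred to about 1 mm. Next, the handle ball.

Request:
carry_out:
  rows:
    - [-0.3,[0,0,4],0]
    - [-0.3,[0,0,8],0]
    - [-0.3,[0,0,12],0]
    - [-0.3,[0,0,16],0]
    - [-0.3,[0,0,20],0]
    - [-0.3,[0,0,24],3]
    - [-0.3,[0,-2.5,26],6]
    - [-0.3,[0,-6.5,26],7]
    - [-0.3,[0,-10.5,26],7]
    - [-0.3,[0,-14.5,26],7]
    - [-0.3,[-0.5,-18.5,26],7]
    - [-0.3,[-0.5,-22,26],7]

```text
time_s: 9.03
tcp_pos: [484.8, -48.6, 343.2]
eef_rot: [-0.704, -0.066, 0.704, -0.066]
force: [0.6, -0.8, -0.0]
gripper_width: 61.7
```

Request:
carry_out:
  rows:
    - [-0.3,[0,-2.7,0],0]
    - [-0.3,[0,-2.7,0],0]
    - [-0.3,[0,-2.7,0],0]
    - [-0.3,[0,-2.7,0],0]

```text
time_s: 9.37
tcp_pos: [486.1, -73.4, 343.2]
eef_rot: [-0.704, -0.066, 0.704, -0.065]
force: [0.2, 0.6, 0.7]
gripper_width: 61.5
```

```bash
python3 - <<'E'
from h import *
o=observe();print(o['tcp_pos'],o['joint_positions'].round(2),o['gripper_width'],R.from_quat(o['eef_rot']).as_matrix()[:,1].round(3))
c=eyes.calibration("wrist")
p,d=eyes.capture("wrist"); cv2.imwrite("pics/w6.png",p[:,:,::-1])
K,T=P(c); print(proj(c,[(485.9,-74,268.6)]).round(1), "r px",302.8*15/((np.array([485.9,-74,268.6])-T[:3,3])@T[:3,2]))
E
```

```text
[486.11250618 -73.42455696 343.24616101] [-0.28  0.17  1.64  0.    1.33  1.1 ] 61.52097419776553 [ 0.185 -0.983 -0.001]
[[323.8 200.3]] r px 16.491419702975545
```

View pics/w6.png

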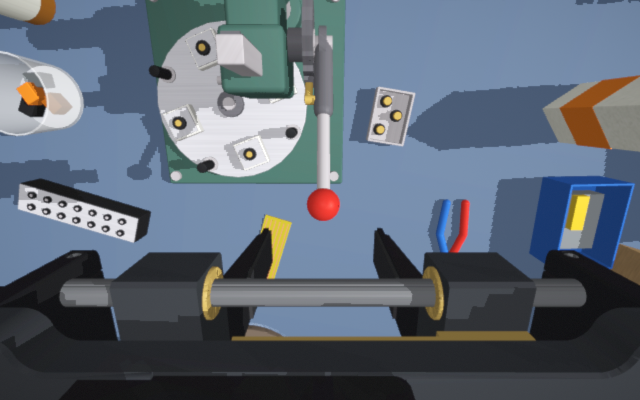

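The ball appears at (323,204), against a prediction of (324,200), which is about 3 mm towards the robot. Descend and grip.

Request:
carry_out:
  rows:
    - [-0.3,[-0.2,0,-3],0]
    - [-0.3,[-0.2,0,-6],0]
    - [-0.3,[-0.2,0,-9.3],0]
    - [-0.3,[-0.2,0,-9.3],0]
    - [-0.3,[-0.2,0,-9.3],0]
    - [1,[-0.2,0,-9.3],0]
    - [1,[-0.2,0,-9.3],0]
    - [1,[-0.2,0,-9.3],0]
    - [1,[-0.2,0,-9.3],0]
    - [1,[-0.2,0,-9.3],0]
  force: 20

```text
time_s: 10.25
tcp_pos: [484.9, -74.2, 251.3]
eef_rot: [0.704, 0.065, -0.704, 0.066]
force: [0.6, -0.1, 0.1]
gripper_width: 34.0
```

```bash
python3 - <<'E'
from h import *
o=observe();print(o['tcp_pos'],o['force'].round(2),o['gripper_width'])
yaw=.183; ex=np.array([np.cos(yaw),np.sin(yaw)])
for dth in [0.05,.1,.15,.2,.25,.3,.35,.4,.45,.5,.53,.56]:
    e=np.pi/6-dth; dx=-170*(np.cos(e)-np.cos(np.pi/6)); dz=170*(np.sin(e)-.5)
    print(dth,(ex*dx/10).round(2),round(dz/10,2))
E
```

```text
[484.90836473 -74.16524526 251.27557585] [ 0.55 -0.07  0.13] 33.95236926360998
0.05 [-0.4  -0.07] -0.75
0.1 [-0.76 -0.14] -1.51
0.15 [-1.09 -0.2 ] -2.3
0.2 [-1.37 -0.25] -3.09
0.25 [-1.62 -0.3 ] -3.91
0.3 [-1.82 -0.34] -4.73
0.35 [-1.99 -0.37] -5.56
0.4 [-2.11 -0.39] -6.4
0.45 [-2.19 -0.41] -7.25
0.5 [-2.23 -0.41] -8.1
0.53 [-2.24 -0.41] -8.61
0.56 [-2.23 -0.41] -9.12
```

Request:
carry_out:
  rows:
    - [1,[0,0,0],0]
    - [1,[0,0,0],0]
    - [1,[0,0,0],0]
    - [1,[-0.4,-0.07,-0.75],0]
    - [1,[-0.76,-0.14,-1.51],0]
    - [1,[-1.09,-0.2,-2.3],0]
    - [1,[-1.37,-0.25,-3.09],0]
    - [1,[-1.62,-0.3,-3.91],0]
    - [1,[-1.82,-0.34,-4.73],0]
    - [1,[-1.82,-0.34,-4.73],0]

```text
time_s: 11.08
tcp_pos: [466.2, -77.6, 202.4]
eef_rot: [-0.704, -0.065, 0.704, -0.065]
force: [0.1, 0.2, 3.2]
gripper_width: 28.6
```

```bash
cat > b.py <<'E'
from h import *
import sys
o=observe();print(o['tcp_pos'].round(1),o['force'].round(2),round(o['gripper_width'],1))
p,d=eyes.capture("scene"); a=p[130:250,265:390,::-1]; cv2.imwrite(sys.argv[1],cv2.resize(a,(625,600),interpolation=cv2.INTER_CUBIC))
E
python3 b.py pics/s7.png
```

```text
[466.2 -77.6 202.4] [0.09 0.25 3.25] 28.6
```

View pics/s7.png

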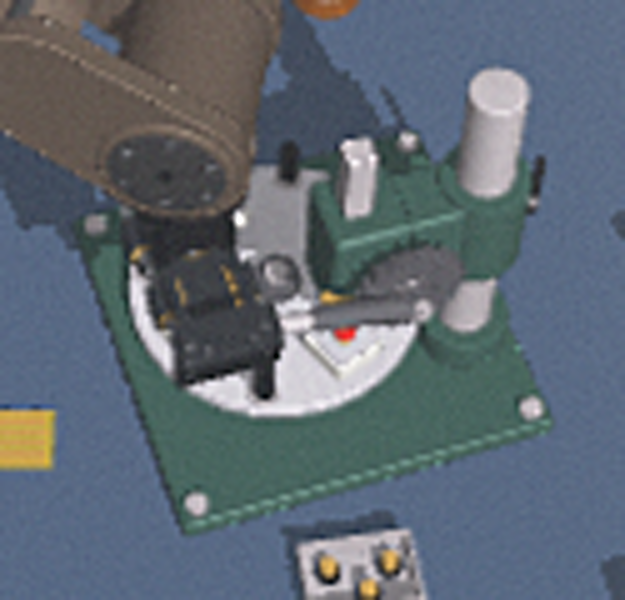

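Request:
carry_out:
  rows:
    - [1,[-0.17,-0.03,-0.83],0]
    - [1,[-0.29,-0.05,-1.67],0]
    - [1,[-0.37,-0.07,-2.52],0]
    - [1,[-0.41,-0.07,-3.37],0]
    - [1,[-0.41,-0.07,-3.7],0]
    - [1,[-0.41,-0.07,-3.7],0]

```text
time_s: 11.63
tcp_pos: [462.5, -78.2, 166.2]
eef_rot: [-0.704, -0.065, 0.704, -0.065]
force: [-1.1, -0.2, 4.9]
gripper_width: 28.7
```

Request:
carry_out:
  rows:
    - [1,[0.12,0.02,2],0]
    - [1,[0.41,0.07,3.7],0]
    - [1,[0.86,0.16,5.3],0]
    - [1,[1.47,0.27,6.9],0]
    - [1,[2.23,0.41,8.43],0]
    - [1,[2.23,0.41,8.43],0]
    - [1,[2.23,0.41,8.43],0]

```text
time_s: 12.22
tcp_pos: [483.9, -74.2, 251.9]
eef_rot: [-0.704, -0.065, 0.705, -0.066]
force: [-9.3, -1.6, 7.9]
gripper_width: 21.9
```

```bash
python3 b.py pics/s8.png
```

```text
[483.9 -74.2 251.9] [-9.28 -1.64  7.88] 21.9
```

View pics/s8.png

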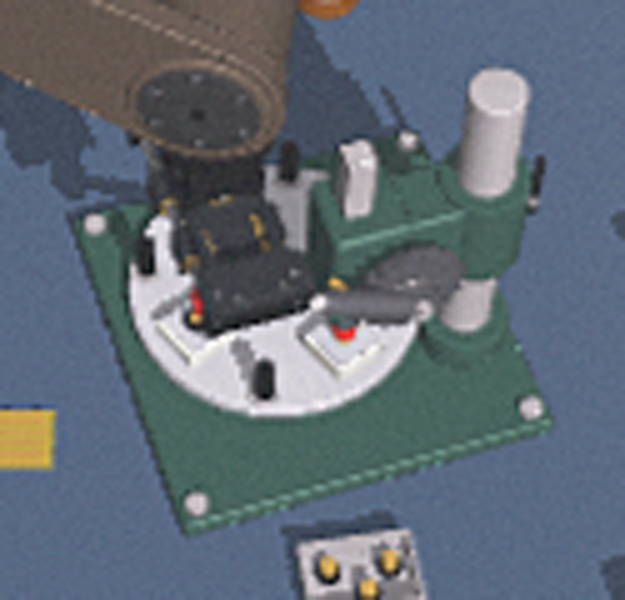

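The ball slipped towards the front of the pads on the fast return (opening 22 mm, red visible at (195,305)). I'll let go so the spring lifts the handle, then push on top of the ball with closed fingertips instead.

Request:
carry_out:
  rows:
    - [-0.3,[0,0,0],0]
    - [-0.3,[0,0,0],0]
    - [-0.3,[0,0,0],0]
    - [-0.3,[0,0,2],0]
    - [-0.3,[0,0,5],0]
    - [-0.3,[0,0,8.5],0]
    - [1,[0,0,8.5],0]
    - [1,[0,0,8.5],0]
    - [1,[0,0,8.5],0]
    - [1,[0,0,8.5],0]

```text
time_s: 13.1
tcp_pos: [484.3, -74.0, 334.4]
eef_rot: [-0.703, -0.066, 0.705, -0.065]
force: [-0.4, -0.5, -0.7]
gripper_width: 40.3
```

```bash
python3 b.py pics/s9.png; python3 - <<'E'
from h import *
o=observe();c=eyes.calibration("wrist")
p,d=eyes.capture("wrist"); cv2.imwrite("pics/w9.png",p[:,:,::-1]); print(o['tcp_pos'],proj(c,[(485.9,-74,268.6)]))
E
```

```text
[484.3 -74.  334.4] [-0.36 -0.53 -0.71] 40.3
[484.38124458 -74.01411231 334.40605405] [[323.5562504 200.9669506]]
```

View pics/s9.png

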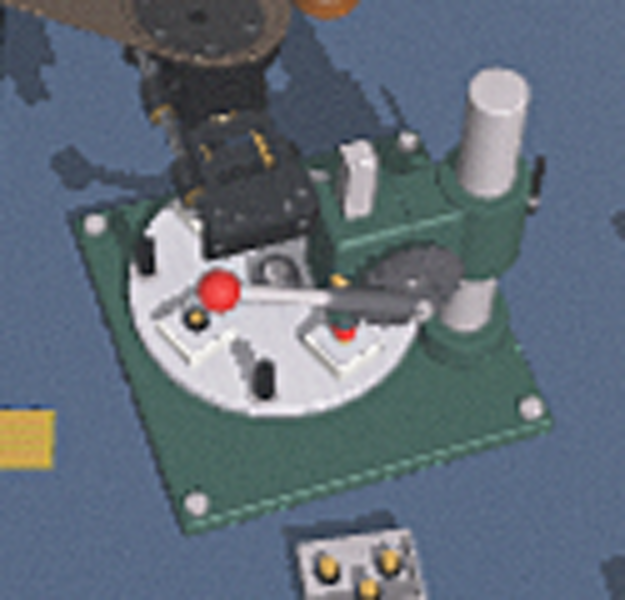

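View pics/w9.png

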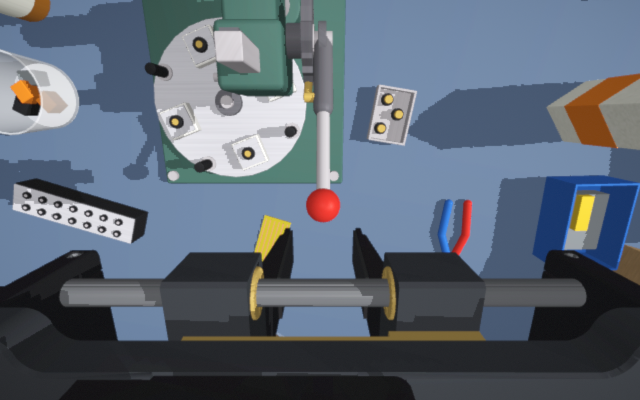

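Request:
carry_out:
  rows:
    - [1,[0,0,0],0]
    - [1,[0,0,0],0]
    - [1,[0,0,0],0]
    - [1,[0,0,0],0]
    - [1,[0,0,0],0]
    - [1,[0,0,-2.5],0]
    - [1,[0,0,-4.9],0]
    - [1,[0,0,-4.9],0]

```text
time_s: 13.87
tcp_pos: [483.2, -73.7, 283.1]
eef_rot: [-0.702, -0.066, 0.706, -0.065]
force: [-0.7, -0.0, 0.1]
gripper_width: 0.4
```

Request:
carry_out:
  rows:
    - [1,[-0.4,-0.07,-0.75],0]
    - [1,[-0.76,-0.14,-1.51],0]
    - [1,[-1.09,-0.2,-2.3],0]
    - [1,[-1.37,-0.25,-3.09],0]
    - [1,[-1.62,-0.3,-3.91],0]
    - [1,[-1.82,-0.34,-4.73],0]
    - [1,[-1.82,-0.34,-4.73],0]

```text
time_s: 14.45
tcp_pos: [465.4, -77.8, 238.6]
eef_rot: [-0.704, -0.065, 0.705, -0.066]
force: [-3.1, -2.1, 4.4]
gripper_width: 0.2
```

```bash
python3 b.py pics/s10.png
```

```text
[465.4 -77.8 238.6] [-3.07 -2.09  4.38] 0.2
```

View pics/s10.png

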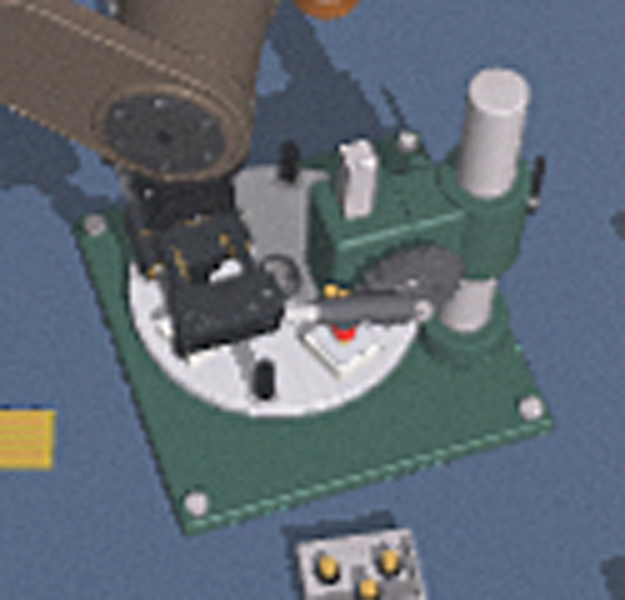

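Request:
carry_out:
  rows:
    - [1,[0.0,0.07,-0.83],0]
    - [1,[-0.1,0.05,-1.67],0]
    - [1,[-0.17,0.03,-2.52],0]
    - [1,[-0.21,0.03,-3.37],0]
    - [1,[-0.21,0.03,-3.9],0]
    - [1,[-0.21,0.03,-3.9],0]

```text
time_s: 15.0
tcp_pos: [464.2, -77.3, 200.0]
eef_rot: [-0.704, -0.065, 0.704, -0.065]
force: [-3.8, -1.7, 3.5]
gripper_width: 0.4
```

```bash
python3 b.py pics/s11.png; python3 - <<'E'
import cv2,numpy as np
ims=[cv2.imread(f"pics/{n}.png")[100:420,280:480] for n in("sc3","s9","s11")]
cv2.imwrite("pics/cmp.png",np.hstack(ims))
E
```

```text
[464.2 -77.3 200. ] [-3.77 -1.7   3.53] 0.4
```

View pics/cmp.png

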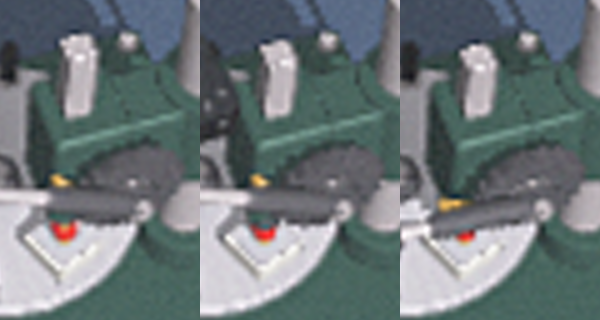

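Request:
carry_out:
  rows:
    - [1,[0.0,0.0,2],0]
    - [1,[0.25,0.05,3.9],0]
    - [1,[0.7,0.13,5.5],0]
    - [1,[1.3,0.25,7],0]
    - [1,[2.1,0.4,8.8],0]
    - [1,[2.1,0.4,9],0]
    - [1,[2.1,0.4,9],0]
    - [1,[2.1,0.4,9],0]

```text
time_s: 15.72
tcp_pos: [485.0, -73.1, 289.5]
eef_rot: [-0.704, -0.066, 0.704, -0.065]
force: [-0.4, -0.5, -0.1]
gripper_width: 0.5
```

Request:
carry_out:
  rows:
    - [1,[-0.4,-0.07,-1.1],0]
    - [1,[-0.76,-0.14,-1.9],0]
    - [1,[-1.09,-0.2,-2.7],0]
    - [1,[-1.37,-0.25,-3.5],0]
    - [1,[-1.62,-0.3,-4.3],0]
    - [1,[-1.82,-0.34,-5.1],0]
    - [1,[-1.99,-0.37,-5.96],0]
    - [1,[-2.11,-0.39,-6.8],0]
    - [1,[-2.19,-0.41,-7.65],0]
    - [1,[-2.23,-0.41,-8.5],0]
    - [1,[-2.23,-0.41,-9],0]
    - [1,[-2.23,-0.41,-9],0]

```text
time_s: 16.72
tcp_pos: [462.1, -77.3, 199.1]
eef_rot: [-0.703, -0.066, 0.705, -0.065]
force: [-3.3, -0.3, 4.4]
gripper_width: 0.2
```

```bash
python3 b.py pics/s12.png; python3 - <<'E'
import cv2,numpy as np
ims=[cv2.imread(f"pics/{n}.png")[100:420,280:480] for n in("sc3","s11","s12")]
cv2.imwrite("pics/cmp2.png",np.hstack(ims))
E
```

```text
[462.1 -77.3 199.1] [-3.25 -0.31  4.43] 0.2
```

View pics/cmp2.png

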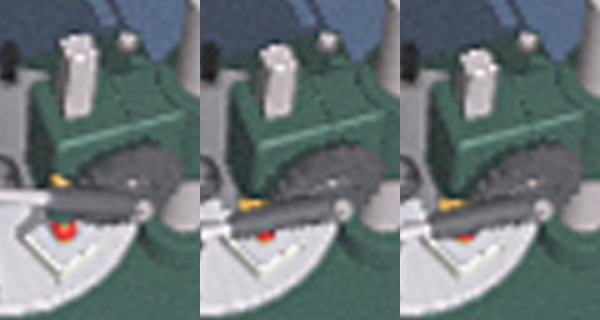

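Request:
carry_out:
  rows:
    - [1,[0.0,0.0,2],0]
    - [1,[0.25,0.05,3.9],0]
    - [1,[0.7,0.13,5.5],0]
    - [1,[1.3,0.25,7],0]
    - [1,[2.2,0.4,8.8],0]
    - [1,[2.2,0.4,9],0]
    - [1,[2.2,0.4,9],0]
    - [1,[2.2,0.4,9],0]

```text
time_s: 17.43
tcp_pos: [484.6, -73.2, 289.4]
eef_rot: [-0.704, -0.066, 0.704, -0.065]
force: [-0.3, -0.9, -0.4]
gripper_width: 0.4
```

Request:
carry_out:
  rows:
    - [1,[-0.4,-0.07,-1.1],0]
    - [1,[-0.76,-0.14,-1.9],0]
    - [1,[-1.09,-0.2,-2.7],0]
    - [1,[-1.37,-0.25,-3.5],0]
    - [1,[-1.62,-0.3,-4.3],0]
    - [1,[-1.82,-0.34,-5.1],0]
    - [1,[-1.82,-0.34,-5.1],0]

```text
time_s: 18.02
tcp_pos: [465.3, -76.8, 237.6]
eef_rot: [-0.703, -0.066, 0.705, -0.065]
force: [-3.1, -1.5, 3.9]
gripper_width: 0.2
```

Request:
carry_out:
  rows:
    - [1,[-0.17,-0.03,-0.83],0]
    - [1,[-0.17,-0.03,-0.83],0]

```text
time_s: 18.18
tcp_pos: [464.3, -77.1, 229.9]
eef_rot: [-0.703, -0.065, 0.705, -0.065]
force: [-1.8, -1.3, 3.0]
gripper_width: 0.4
```

Request:
carry_out:
  rows:
    - [1,[-0.12,-0.02,-0.84],0]
    - [1,[-0.12,-0.02,-0.84],0]

```text
time_s: 18.35
tcp_pos: [463.6, -77.5, 222.0]
eef_rot: [-0.704, -0.065, 0.704, -0.066]
force: [-4.5, -2.1, 7.1]
gripper_width: 0.7
```

Request:
carry_out:
  rows:
    - [1,[-0.08,-0.01,-0.85],0]
    - [1,[-0.08,-0.01,-0.85],0]

```text
time_s: 18.52
tcp_pos: [462.7, -77.6, 213.6]
eef_rot: [-0.704, -0.065, 0.704, -0.066]
force: [-4.2, -2.7, 7.5]
gripper_width: 0.4
```

Request:
carry_out:
  rows:
    - [1,[-0.04,0,-0.85],0]
    - [1,[-0.04,0,-0.85],0]

```text
time_s: 18.68
tcp_pos: [462.5, -77.7, 205.1]
eef_rot: [-0.704, -0.065, 0.704, -0.066]
force: [-4.0, -2.3, 8.4]
gripper_width: 0.3
```

Request:
carry_out:
  rows:
    - [1,[0,0,-0.5],0]
    - [1,[0,0,-0.5],0]

```text
time_s: 18.85
tcp_pos: [462.5, -77.7, 200.4]
eef_rot: [-0.704, -0.065, 0.704, -0.066]
force: [-5.5, -3.1, 8.1]
gripper_width: 0.7
```

```bash
python3 b.py pics/s13.png; python3 - <<'E'
import cv2,numpy as np
ims=[cv2.imread(f"pics/{n}.png")[100:420,280:480] for n in("sc3","s12","s13")]
cv2.imwrite("pics/cmp3.png",np.hstack(ims))
E
```

```text
[462.5 -77.7 200.4] [-5.54 -3.14  8.15] 0.7
```

View pics/cmp3.png

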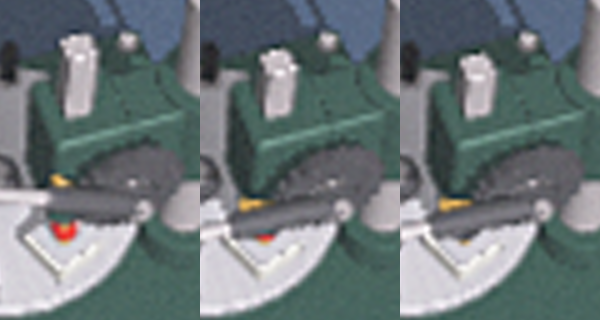

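Pressing started late in this stroke (7–8 N at the ball). Next stroke, in small increments.

Request:
carry_out:
  rows:
    - [1,[0.0,0.0,2],0]
    - [1,[0.25,0.05,3.9],0]
    - [1,[0.7,0.13,5.5],0]
    - [1,[1.3,0.25,7],0]
    - [1,[2.2,0.4,8.8],0]
    - [1,[2.2,0.45,8.9],0]
    - [1,[2.2,0.45,8.9],0]
    - [1,[2.2,0.45,8.9],0]

```text
time_s: 19.57
tcp_pos: [484.3, -72.6, 288.6]
eef_rot: [-0.704, -0.066, 0.704, -0.065]
force: [-0.5, 0.8, 0.6]
gripper_width: 0.5
```

Request:
carry_out:
  rows:
    - [1,[-0.4,-0.07,-1.1],0]
    - [1,[-0.76,-0.14,-1.9],0]
    - [1,[-1.09,-0.2,-2.7],0]
    - [1,[-1.37,-0.25,-3.5],0]
    - [1,[-1.37,-0.25,-3.5],0]

```text
time_s: 19.98
tcp_pos: [468.8, -75.5, 253.1]
eef_rot: [-0.703, -0.066, 0.706, -0.065]
force: [-7.2, -0.1, 10.1]
gripper_width: 0.5
```

Request:
carry_out:
  rows:
    - [1,[-0.25,-0.05,-0.8],0]
    - [1,[-0.25,-0.05,-0.8],0]

```text
time_s: 20.15
tcp_pos: [466.8, -76.2, 245.5]
eef_rot: [-0.703, -0.065, 0.705, -0.066]
force: [-6.5, -2.6, 10.6]
gripper_width: 0.3
```

Request:
carry_out:
  rows:
    - [1,[-0.2,-0.04,-0.8],0]
    - [1,[-0.2,-0.04,-0.8],0]

```text
time_s: 20.32
tcp_pos: [465.1, -76.7, 237.6]
eef_rot: [-0.703, -0.065, 0.705, -0.066]
force: [-5.3, -3.0, 8.6]
gripper_width: 0.2
```

Request:
carry_out:
  rows:
    - [1,[-0.08,-0.02,-0.4],0]
    - [1,[-0.08,-0.02,-0.4],0]

```text
time_s: 20.48
tcp_pos: [464.2, -76.9, 234.0]
eef_rot: [-0.703, -0.065, 0.705, -0.066]
force: [-7.3, -3.5, 10.5]
gripper_width: 0.1
```

Request:
carry_out:
  rows:
    - [1,[-0.08,-0.02,-0.4],0]
    - [1,[-0.08,-0.02,-0.4],0]

```text
time_s: 20.65
tcp_pos: [463.5, -77.1, 230.0]
eef_rot: [-0.703, -0.065, 0.705, -0.066]
force: [-7.2, -2.6, 9.1]
gripper_width: 0.4
```

Request:
carry_out:
  rows:
    - [1,[-0.06,-0.01,-0.4],0]
    - [1,[-0.06,-0.01,-0.4],0]

```text
time_s: 20.82
tcp_pos: [463.1, -77.1, 226.0]
eef_rot: [-0.703, -0.065, 0.705, -0.066]
force: [-5.9, -3.2, 9.8]
gripper_width: 0.6
```

Request:
carry_out:
  rows:
    - [1,[-0.06,-0.01,-0.4],0]
    - [1,[-0.06,-0.01,-0.4],0]

```text
time_s: 20.98
tcp_pos: [462.4, -77.2, 222.0]
eef_rot: [-0.703, -0.065, 0.705, -0.066]
force: [-6.0, -3.9, 9.9]
gripper_width: 0.6
```

Request:
carry_out:
  rows:
    - [1,[-0.04,0,-0.4],0]
    - [1,[-0.04,0,-0.4],0]

```text
time_s: 21.15
tcp_pos: [462.2, -77.2, 217.9]
eef_rot: [-0.703, -0.065, 0.705, -0.066]
force: [-6.4, -3.1, 8.9]
gripper_width: 0.5
```

Request:
carry_out:
  rows:
    - [1,[-0.04,0,-0.4],0]
    - [1,[-0.04,0,-0.4],0]

```text
time_s: 21.32
tcp_pos: [461.7, -77.2, 213.9]
eef_rot: [-0.703, -0.065, 0.705, -0.066]
force: [-5.8, -3.4, 9.7]
gripper_width: 0.4
```

Request:
carry_out:
  rows:
    - [1,[-0.03,0,-0.4],0]
    - [1,[-0.03,0,-0.4],0]

```text
time_s: 21.48
tcp_pos: [461.5, -77.2, 209.9]
eef_rot: [-0.703, -0.065, 0.705, -0.066]
force: [-5.3, -2.5, 8.3]
gripper_width: 0.6
```

```bash
python3 b.py pics/s14.png; python3 - <<'E'
import cv2,numpy as np
ims=[cv2.imread(f"pics/{n}.png")[100:420,280:480] for n in("sc3","s13","s14")]
cv2.imwrite("pics/cmp4.png",np.hstack(ims))
E
```

```text
[461.5 -77.2 209.9] [-5.3  -2.51  8.33] 0.6
```

View pics/cmp4.png

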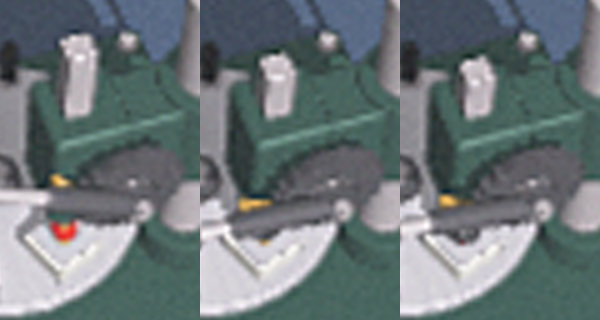

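Request:
carry_out:
  rows:
    - [1,[0,0,-0.4],0]
    - [1,[0,0,-0.4],0]

```text
time_s: 21.7
tcp_pos: [461.4, -77.2, 205.9]
eef_rot: [-0.703, -0.065, 0.705, -0.066]
force: [-5.9, -2.7, 8.7]
gripper_width: 0.6
```

Request:
carry_out:
  rows:
    - [1,[0,0,-0.4],0]
    - [1,[0,0,-0.4],0]

```text
time_s: 21.87
tcp_pos: [461.5, -77.2, 201.9]
eef_rot: [-0.703, -0.065, 0.705, -0.066]
force: [-5.3, -2.3, 8.5]
gripper_width: 0.3
```

Request:
carry_out:
  rows:
    - [1,[0,0,-0.3],0]
    - [1,[0,0,-0.3],0]

```text
time_s: 22.03
tcp_pos: [461.5, -77.1, 199.0]
eef_rot: [-0.703, -0.065, 0.705, -0.066]
force: [-6.0, -2.6, 8.8]
gripper_width: 0.5
```

Not firm yet, so another stroke.

Request:
carry_out:
  rows:
    - [1,[0.0,0.0,2],0]
    - [1,[0.25,0.05,3.9],0]
    - [1,[0.7,0.13,5.5],0]
    - [1,[1.3,0.25,7],0]
    - [1,[2.2,0.4,8.9],0]
    - [1,[2.3,0.4,9],0]
    - [1,[2.3,0.4,9],0]
    - [1,[2.3,0.4,9],0]

```text
time_s: 22.7
tcp_pos: [484.9, -72.7, 288.2]
eef_rot: [-0.703, -0.066, 0.705, -0.065]
force: [0.3, 0.5, 0.3]
gripper_width: 0.7
```

Request:
carry_out:
  rows:
    - [1,[-0.4,-0.07,-1.1],0]
    - [1,[-0.76,-0.14,-1.9],0]
    - [1,[-0.76,-0.14,-1.9],0]

```text
time_s: 22.95
tcp_pos: [476.3, -74.0, 268.2]
eef_rot: [-0.703, -0.066, 0.706, -0.065]
force: [-0.2, -1.1, -0.3]
gripper_width: 0.3
```

Request:
carry_out:
  rows:
    - [1,[-0.33,-0.06,-0.8],0]
    - [1,[-0.33,-0.06,-0.8],0]

```text
time_s: 23.12
tcp_pos: [473.9, -75.0, 261.6]
eef_rot: [-0.703, -0.065, 0.705, -0.065]
force: [-0.8, -0.8, 4.3]
gripper_width: 0.2
```

Request:
carry_out:
  rows:
    - [1,[-0.14,-0.02,-0.4],0]
    - [1,[-0.14,-0.02,-0.4],0]

```text
time_s: 23.28
tcp_pos: [472.8, -75.3, 258.6]
eef_rot: [-0.704, -0.065, 0.704, -0.066]
force: [-4.1, -1.1, 8.3]
gripper_width: 0.5
```

Request:
carry_out:
  rows:
    - [1,[-0.14,-0.02,-0.4],0]
    - [1,[-0.14,-0.02,-0.4],0]

```text
time_s: 23.45
tcp_pos: [470.9, -75.7, 254.9]
eef_rot: [-0.703, -0.065, 0.705, -0.066]
force: [-9.6, -2.1, 12.4]
gripper_width: 0.2
```

Request:
carry_out:
  rows:
    - [1,[-0.05,-0.01,-0.2],0]
    - [1,[-0.05,-0.01,-0.2],0]

```text
time_s: 23.62
tcp_pos: [470.5, -75.8, 253.3]
eef_rot: [-0.704, -0.065, 0.705, -0.066]
force: [-9.2, -3.3, 13.3]
gripper_width: 0.6
```

Request:
carry_out:
  rows:
    - [1,[-0.05,-0.01,-0.2],0]
    - [1,[-0.05,-0.01,-0.2],0]

```text
time_s: 23.78
tcp_pos: [470.2, -75.8, 251.3]
eef_rot: [-0.704, -0.065, 0.704, -0.066]
force: [-9.4, -3.1, 12.4]
gripper_width: 0.4
```

```bash
python3 b.py pics/s15.png; python3 - <<'E'
import cv2,numpy as np
ims=[cv2.imread(f"pics/{n}.png")[100:420,280:480] for n in("s13","s14","s15")]
cv2.imwrite("pics/cmp5.png",np.hstack(ims))
E
```

```text
[470.2 -75.8 251.3] [-9.44 -3.05 12.42] 0.4
```

View pics/cmp5.png

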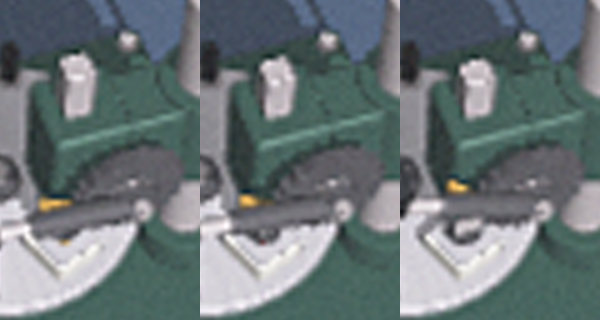

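The tangential component is still about 8.7 N (the rest is sideways friction), so it is pressing, not firm. I'll continue in small steps, watching the tangential force.

Request:
carry_out:
  rows:
    - [1,[-0.08,-0.02,-0.3],0]
    - [1,[-0.08,-0.02,-0.3],0]

```text
time_s: 24.0
tcp_pos: [469.1, -76.1, 248.1]
eef_rot: [-0.703, -0.065, 0.705, -0.066]
force: [-9.5, -3.4, 13.8]
gripper_width: 0.4
```

Request:
carry_out:
  rows:
    - [1,[-0.08,-0.02,-0.3],0]
    - [1,[-0.08,-0.02,-0.3],0]

```text
time_s: 24.17
tcp_pos: [468.5, -76.3, 245.1]
eef_rot: [-0.704, -0.065, 0.705, -0.066]
force: [-8.8, -3.1, 13.1]
gripper_width: 0.2
```

Request:
carry_out:
  rows:
    - [1,[-0.07,-0.02,-0.3],0]
    - [1,[-0.07,-0.02,-0.3],0]

```text
time_s: 24.33
tcp_pos: [467.6, -76.5, 242.3]
eef_rot: [-0.703, -0.065, 0.705, -0.066]
force: [-11.8, -2.9, 16.3]
gripper_width: 0.9
```

Request:
carry_out:
  rows:
    - [1,[-0.03,-0.01,-0.2],0]
    - [1,[-0.03,-0.01,-0.2],0]

```text
time_s: 24.5
tcp_pos: [466.8, -76.6, 240.5]
eef_rot: [-0.703, -0.065, 0.705, -0.066]
force: [-14.8, -4.5, 18.7]
gripper_width: 0.7
```

```bash
cat > ft.py <<'E'
from h import *
o=observe();z=o['tcp_pos'][2];e=np.arcsin(.5-(283.6-z)/170)
f=o['force'];px=f[0]*np.cos(.183)+f[1]*np.sin(.183)
print(z,e,f.round(1),"tangential",np.cos(e)*f[2]+np.sin(e)*px)
E
python3 ft.py
```

```text
240.46821089857465 0.24884385770079895 [-14.8  -4.5  18.7] tangential 14.304723073140426
```

It is now clearly firm: 10.0, then 12.6, then 14.3 N over 5 mm, about 0.8 N/mm. Stop here and let the handle back up.

Request:
carry_out:
  rows:
    - [1,[0.2,0.04,0.8],0]
    - [1,[0.5,0.1,1.8],0]
    - [1,[1.0,0.2,3],0]
    - [1,[1.6,0.35,4.6],0]
    - [1,[1.7,0.35,6],0]
    - [1,[1.7,0.35,8],0]
    - [1,[1.7,0.35,9],0]
    - [1,[1.7,0.35,9],0]

```text
time_s: 25.17
tcp_pos: [486.1, -72.8, 331.3]
eef_rot: [0.705, 0.065, -0.703, 0.066]
force: [-0.6, -0.6, 0.1]
gripper_width: 0.4
```

```bash
python3 b.py pics/s16.png; python3 - <<'E'
from h import *
o=observe();c=eyes.calibration("wrist")
p,d=eyes.capture("wrist"); cv2.imwrite("pics/w16.png",p[:,:,::-1]); print(o['tcp_pos'],o['force'],proj(c,[(484.5,-74,268.6)]))
E
```

```text
[486.1 -72.8 331.3] [-0.63 -0.61  0.06] 0.4
[485.65243194 -72.64062724 329.91015537] [ 0.85184432 -0.99118676 -0.85977916] [[324.45083023 205.78603419]]
```

View pics/s16.png

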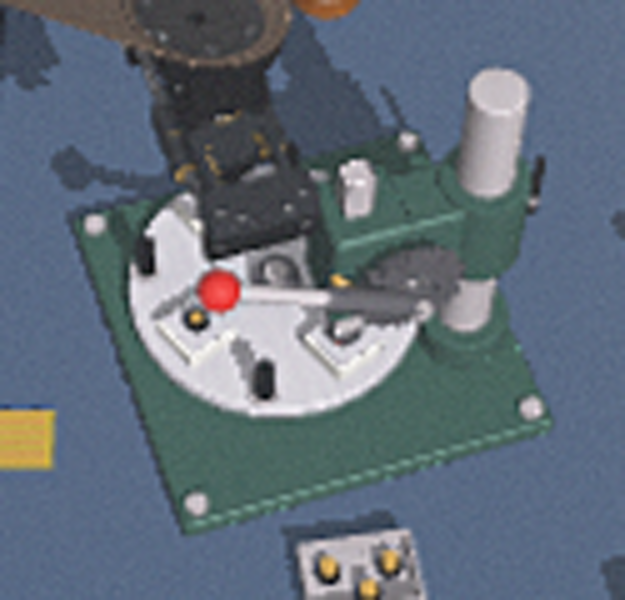

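View pics/w16.png

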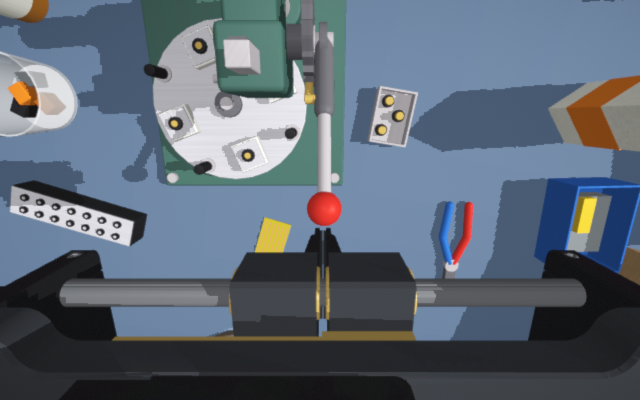

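The handle is back at rest (ball at (219,292), as at the start) and the ram is down. I'll check from the left, at the earlier viewpoint, whether the socket is really home.

Request:
carry_out:
  rows:
    - [1,[0,4,1],0]
    - [1,[0,8,1],0]
    - [1,[0,12,1],0]
    - [1,[0,16,1],0]
    - [1,[0,20,1],0]
    - [1,[0.5,24.6,0],-3]
    - [1,[0.5,24.6,-4],-7]
    - [1,[0.5,24.6,-8],-7]
    - [1,[0.5,24.6,-12],-7]
    - [1,[0.5,24.6,-16],-7]
    - [1,[0.5,24.6,-20],-7]
    - [1,[0.5,24.6,-23],-7]

```text
time_s: 26.27
tcp_pos: [488.4, 173.0, 95.8]
eef_rot: [-0.705, -0.022, 0.708, -0.023]
force: [0.8, 0.6, -0.3]
gripper_width: 0.5
```

Request:
carry_out:
  rows:
    - [1,[0,0,-1],0]
    - [1,[0,0,-1],0]
    - [1,[0,0,-1],0]

```text
time_s: 26.52
tcp_pos: [490.6, 173.4, 89.9]
eef_rot: [-0.707, -0.022, 0.707, -0.022]
force: [0.1, 0.2, 1.2]
gripper_width: 0.4
```

```bash
python3 - <<'E'
from h import *
o=observe();print(o['tcp_pos'],np.abs(o['dq']).max().round(3))
c=eyes.calibration("wrist")
p,d=eyes.capture("wrist"); cv2.imwrite("pics/w17.png",p[:,:,::-1])
uv=proj(c,[(593.2,14.3,z) for z in(59,67,69,75)]); print(uv.round(1),(4*(uv-[440,0])).round(0))
cv2.imwrite("pics/w17c.png",cv2.resize(p[0:150,440:640,::-1],None,fx=4,fy=4,interpolation=cv2.INTER_CUBIC))
E
```

```text
[490.60466062 173.41719395  89.91193306] 0.034
[[563.5  87.8]
 [572.7  86.8]
 [575.2  86.5]
 [582.7  85.6]] [[494. 351.]
 [531. 347.]
 [541. 346.]
 [571. 343.]]
```

View pics/w17c.png

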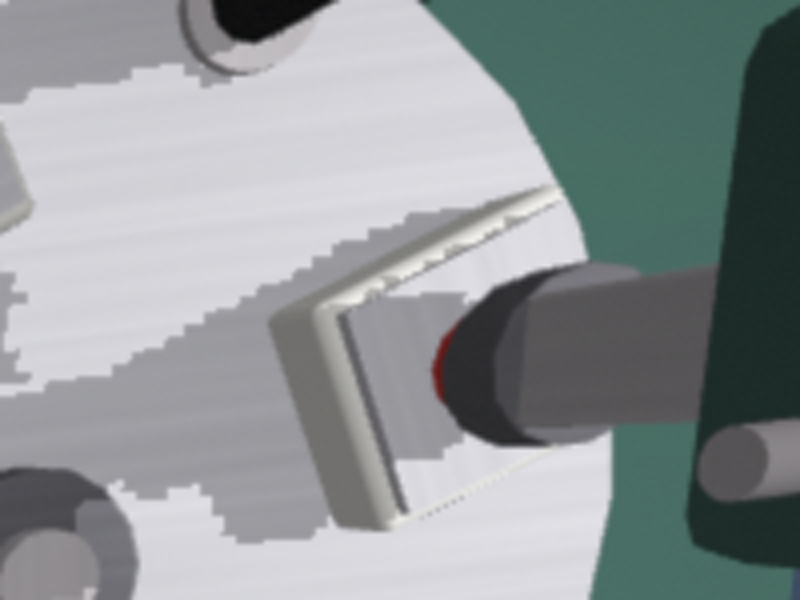

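The enlarged view shows the foot sitting on the red head, with only a thin red sliver at (440,366) directly on the plate and no brass barrel. The expected edge is 439 px at plate height. So the socket is home; retreat a little and hand in.

Request:
carry_out:
  rows:
    - [1,[-1,1,3],0]
    - [1,[-1,1,6],0]
    - [1,[-1,1,8],0]
    - [1,[-1,1,8],0]
    - [1,[-1,1,8],0]

```text
time_s: 26.98
tcp_pos: [481.2, 183.6, 172.2]
eef_rot: [0.709, 0.023, -0.705, 0.022]
force: [0.3, 0.8, -0.2]
gripper_width: 0.2
```

```bash
python3 b.py pics/s18.png; python3 -c "
from plant import *
arm.job_done()
print(observe()['time_s'])"
```

```text
[481.2 183.6 172.2] [ 0.27  0.77 -0.17] 0.2
the job is handed in; nothing more can be done
the job is handed in; nothing more can be done
```

View pics/s18.png

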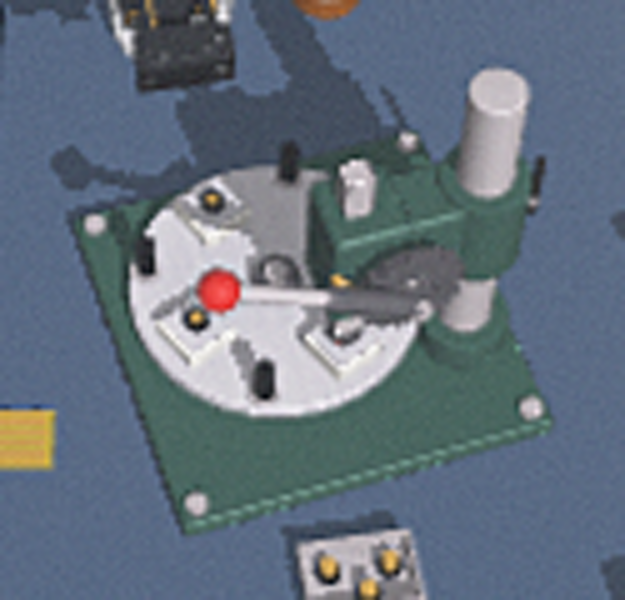

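The red socket is under the ram and pressed home, the ram is down on it and the handle is back up. I handed the job in at about 27 s; no verdict was reported.

**What I did:** I gripped the second rim knob (turn_knob2) and turned the dial about 65°. I then pumped the handle six times and stopped when it went firm: the force along the ball's path rose from 10 to 14 N over about 5 mm. Nothing was pushed except the knob and the handle.

**Last checks:**
- **Centring:** before pumping, the wrist camera put the red socket under the ram foot to within about 1 mm. After pumping, the visible edge of the red socket was still roughly in line with the foot, within 2–3 mm.
- **Pressed home:** the last wrist picture shows the socket's red head flat on its plate, no brass showing, with the ram foot on top of it.
- **Handle and surroundings:** the ball is back at its starting position in the picture, the robot was touching nothing, and nothing on the bench looks moved.

**What went less well:**
- After the first stroke the ball slipped in the grip on the way up. I let go, the spring lifted the handle, and I made the other strokes by pushing down on top of the ball.
- From the same picture, the foot's height came out up to about 2 mm below 67 mm, which is within that measurement's error.

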